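Put the kettle on: shut its lid, then press the switch

TASK

The kettle has just been filled and set back on its base with the lid still up, and with the lid up it would never switch itself off. Push the lid fully shut with the fingertips, then press the small black switch tab at the kettle's foot fully down to switch it on, and draw the hand back clear. Be gentle: the kettle is only touched and stays standing where it is, and the coffee grinder (keep its button unpressed), the mug, the honey jar and the teaspoon are left alone.

Things in the scene. Friction and masses are not known exactly. Their poses are not given: they have to be found in the camera images.
- kettle: Red cone-shaped electric kettle, 1 to 1.7 kg, loose on its base; slides if pushed sideways with 5 N. Origin: under its foot, 9 mm from the foot's middle towards the switch; z up, +y to the spout, -y to the switch, -x side turned to the robot. Foot 220 mm across; cone radius 112 mm at z = 31 mm, 48 mm at z = 181 mm. The lid is on top, under the loop handle.
- handle_top (a point): Top of the black loop handle, at (0, 7, 319) mm in the kettle frame. The loop is 20 mm thick in x and arches over the lid in the y-z plane; posts at y = -67 to -36 and 48 to 81 mm from z = 190 mm up. So reach the lid from the -x side, fingers leaning about 25 degrees from plumb and pointing in under the loop.
- power_base: Black round power base under the kettle, 204 mm across and 20 mm high, fixed to the worktop; origin on the worktop under its middle, z up. The kettle's origin stands 20 mm above this one.
- kettle_lid (a joint): Angle of the white lid: 0 fully shut, 0.70 wide open; starts at 0.35 to 0.6. Hinge at y = -31, z = 191 mm in the kettle frame, parallel to its x; the free edge (spout side) rises as the value grows. It stays where it is left; 1 to 2 N down near the free edge shuts it, against a firm stop.
- lid_flank (a point): A good place to push: top of the lid's flank on the -x side, near the free edge; moves with the lid. At (-28, 28, 201.5) mm in the kettle frame when shut. The lid is a shallow white dome 80 mm across, centre x = 0, y = 9 mm, rim z = 191, top z = 207 mm, with a knob 24 mm across and 20 mm high in the middle.
- kettle_switch (a joint): Angle of the black switch tab: 0 up (off, as at the start), 0.244 fully down (on). Hinge at y = -99, z = 14 mm in the kettle frame, parallel to x. It stays where it is left; 1 to 2 N down on its outer end moves it, 6 mm there, to a firm stop.
- switch_tab (a point): Middle of the top of the switch tab: (0, -115, 18) mm in the kettle frame while off; moves with it. Tab 26 mm wide (x), 7 mm thick, y = -124 to -106 mm, sticking out level from the foot at the far side from the spout. The cone rises behind it: press its outer end from above with the fingers leaning about 20 degrees, wrist further from the kettle.
- coffee_grinder: Black coffee grinder, 124 mm across, 135 mm high, loose; origin under its middle; its button is on its -x side. Leave alone.
- coffee_grinder_button (a joint): Travel of the grinder's spring button, 0 out, 0.003 m fully in. Leave alone.
- green_mug: Olive green mug, 86 mm across, 96 mm high, loose; origin under its middle. Leave alone.
- honey_jar: Honey jar with white lid, 62 mm across, 99 mm high, loose; origin under its middle. Leave alone.
- teaspoon_b: Steel teaspoon, 132 mm long, lying on the worktop; origin under its middle. Leave alone.

How it is judged:
By the outcome, as a careful person would: the job done as asked, in the order asked, and still so for the second after the job is handed in, with the robot touching nothing.
It also fails if it takes over 58 s, if anything falls off the work surface, if the arm or the gripper's body presses on something with over 40 N, if the wrist force passes 120 N, or if a joint passes its speed limit or range.

ROBOT

A 7-joint arm with a two-finger parallel gripper is mounted at the origin on a cart in front of the work surface, level with it; the furniture and walls round the work are solid. World frame = base frame: x ahead of the robot, y to its left, z up, the work surface at z = 0. Lengths are in m, angles in rad, forces in N, time in s.
With the tool pointing down it reaches from about 0.4 to 0.85 m from the base axis. Payload 10.4 kg.
Tool frame: the origin (TCP) lies on the centre line of the jaws, within the pads' length; the fingertips stand 22 mm ahead of it and the grasp point (between the pads) lies 3 mm ahead of it; z points along the fingers, y is the line along which they close (so a half turn about z gives the same grasp; the last joint's range is limited). The gripper opens to 87 mm and grips with 3 to 60 N. Pads are 19 mm wide; open, the fingers measure 117 mm over their backs; the gripper's body (75 mm by 190 mm) begins 51 mm behind the grasp point.
Start: joints at [1.184, 0.332, -0.065, 1.46, 0.022, 1.35, -0.088], TCP at [0.222, -0.584, 0.245] pointing down, gripper open.
Joint ranges: [-2.6, 2.6], [-0.5, 2.12], [-1.47, 1.34], [0.16, 2.42], [-1.27, 4.41], [0.06, 2.06], [-2.6, 2.6]. Speed limits (rad/s): [2.22, 2.22, 2.79, 2.79, 3.14, 3.14, 3.14].

INTERFACE

Orientations are given as a unit quaternion [x, y, z, w].
In Python, from bench import r gives the robot as it stands.
- The arm moves only by the shell command python3 jog.py 'ROWS' [FORCE]. ROWS is a JSON list of rows, 1 to 12 of them, each of 5 numbers: dx, dy, dz in m, then a turn about the tool's z in rad, then the finger opening in m; each row is the pose to reach, as a shift and turn from the pose commanded when the command began, along the tool's axes at that moment; what a row does not reach only later rows make up. A row lasts 1/10 s, in which the tool goes at most 0.05 m and 0.15 rad, less where a joint would pass 70% of its speed; a pose out of reach is approached as far as the arm can. The fingers move at their own pace and stop on an object; FORCE is the grip in N (left out, the last holds). Time passes only in rows, so rows that do not move let the fingers close. It prints the time, the measured TCP pose, the force, the opening and the grip force at its end.
- r.read_state(): the state, without advancing time (a new reading comes with each control period).
- r.camera(name): name is "side" or "top"; returns a dict with "img" (420x560x3 uint8, red, green, blue), "fx", "fy", "cx", "cy" (pixels), "k1" (the pictures are not rectified: a ray, as slopes to the right and down, at radius r is drawn at 1 + k1 r^2 times it, then the intrinsics apply), "pose" (4x4, takes a point from camera to world coordinates). Camera axes: x right, y down, z forward; pixel columns grow to the right and rows downward; lengths in m; the calibration is good to about 2 mm. A picture is of the moment at which its call begins. There is no depth.
- r.close_job(): hands the job in; it is judged then, once.
The state is a dict: "time": time; "joint_positions": joint angles; "joint_vel": joint speeds; "joint_torque": joint torques, N m; "ee_pos": TCP position; "eef_rot": TCP orientation; "ft_force": force on the tool from outside, world axes, zero at the start; "torque": the same for the moment, N m; "width": finger opening in m; "grip_force": force on a finger pad.
Only numpy, scipy, OpenCV 4.12 (cv2) and the standard library are available. Lean on these libraries where they do the work, as an engineer would, in place of code of your own. Each camera call takes 0.05 s, during which the arm holds its last target. There are 200 camera calls.

## Working session

There is one attempt and no reset: what is moved stays moved. The work goes in short steps, Python scripts to look and compute and a shell command to move; the robot and the scene stay as the last step left them, time stands still between calls to the robot, and variables do not carry over. Pictures are saved under pics/ and viewed, at most 10 in all, crops included, and the job is handed in when it is done.

```bash
ls; mkdir -p pics; python3 - <<'E'
from bench import r
import cv2,numpy as np
s=r.read_state(); print(s)
for n in("side","top"):
    c=r.camera(n); cv2.imwrite(f"pics/{n}0.png",c["img"][:,:,::-1])
    print(n,{k:(np.round(v,4).tolist() if k=="pose" else v) for k,v in c.items() if k!="img"})
E
```

```text
bench.py
jog.py
pics
{'time': 0.0, 'joint_positions': array([ 1.18439349,  0.33286881, -0.06472372,  1.4609459 ,  0.02159906,
        1.34991397, -0.08847983]), 'joint_vel': array([ 0.00135153, -0.00274002, -0.00151727, -0.00137439, -0.00049982,
       -0.00144441,  0.00091121]), 'joint_torque': array([-5.91456119e-04, -6.23258829e+01,  2.43764883e-02, -3.89884865e+01,
       -6.13079709e-02,  3.98728601e-02,  1.42992212e-04]), 'ee_pos': array([ 0.22227327, -0.58375035,  0.24375371]), 'eef_rot': array([ 9.83495508e-01,  1.80931111e-01, -1.59275961e-04, -7.02350382e-04]), 'ft_force': array([-0.60517905,  0.80311071, -0.4636251 ]), 'torque': array([ 0.00176285,  0.00652953, -0.01300282]), 'grip_force': 0.0, 'width': 0.08727611155457231}
side {'fx': 453.33782315400816, 'fy': 453.33782315400816, 'cx': 274.969702516881, 'cy': 217.54178765560744, 'k1': 0.022920315164775815, 'pose': [[0.999, -0.0232, 0.0392, 0.4363], [-0.0455, -0.4533, 0.8902, -0.9215], [-0.0029, -0.8911, -0.4539, 0.6809], [0.0, 0.0, 0.0, 1.0]]}
top {'fx': 458.1840229226449, 'fy': 458.1840229226449, 'cx': 272.7925311317537, 'cy': 213.62060558258636, 'k1': 0.04449560997864625, 'pose': [[0.0862, -0.9741, 0.209, 0.2482], [-0.9963, -0.0836, 0.0211, 0.0184], [-0.0031, -0.21, -0.9777, 1.2921], [0.0, 0.0, 0.0, 1.0]]}
```

View pics/side0.png

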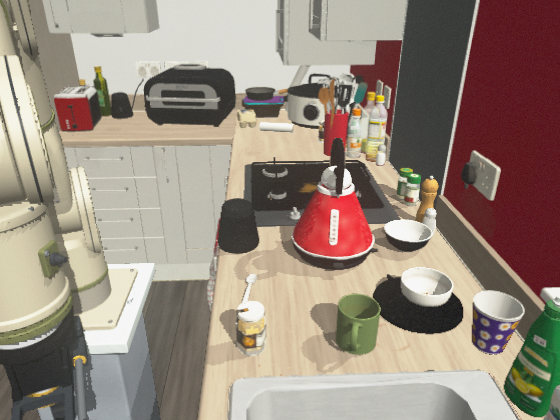

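View pics/top0.png

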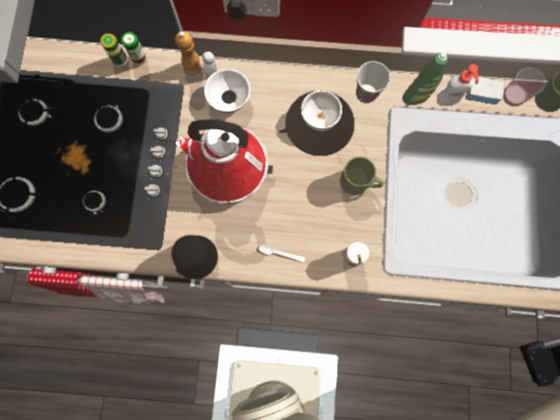

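The side view shows the kettle foot around (334,250), handle top near (338,145), and the grinder at (239,225). The top view shows the kettle around (227,163), its switch tab at (270,169), spout at (184,143), and the grinder at (195,257). I'll zoom in to get the pixels more exactly.

```bash
python3 - <<'E'
import cv2
a=cv2.imread("pics/top0.png")[105:215,165:285]; b=cv2.imread("pics/side0.png")[130:275,280:390]
cv2.imwrite("pics/tz.png",cv2.resize(a,None,fx=5,fy=5,interpolation=cv2.INTER_CUBIC))
cv2.imwrite("pics/sz.png",cv2.resize(b,None,fx=4,fy=4,interpolation=cv2.INTER_CUBIC))
E
```

```text
(no output)
```

View pics/tz.png

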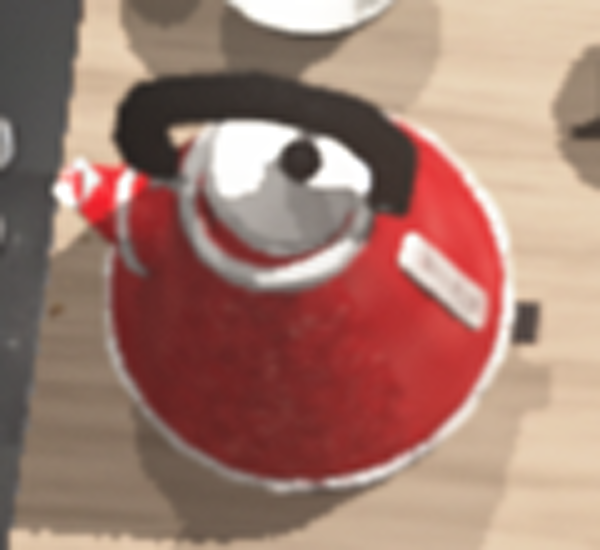

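View pics/sz.png

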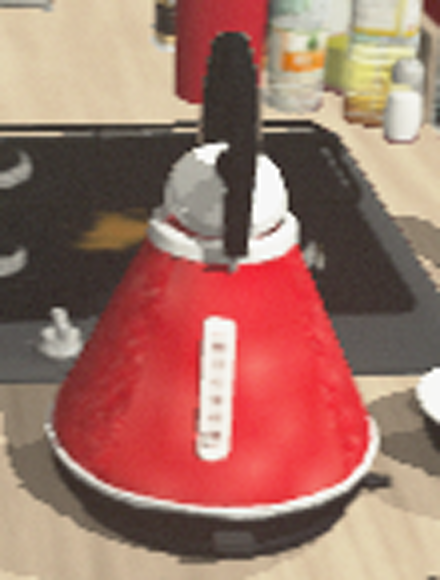

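The zoomed top view shows the tab's outer edge at x=540, y=303–342, the ring extremes (left 105, right 513, bottom 490) and the knob at (300,158). The zoomed side view shows ring extremes at u=47 and 378, bottom v=515, the tab at about (235,543), handle top at (232,32) and lid top at v=142. Next I fit the pose and lid angle to these.

```bash
cat >h.py <<'E'
import numpy as np, json
from scipy.spatial.transform import Rotation as R
def project(c,P):
    T=np.linalg.inv(c["pose"]); q=np.atleast_2d(P)@T[:3,:3].T+T[:3,3]
    s=q[:,:2]/q[:,2:]; s=s*(1+c["k1"]*(s**2).sum(1,keepdims=True))
    return s*[c["fx"],c["fy"]]+[c["cx"],c["cy"]]
def k2w(p,P): # p=x,y,yaw ; P mm
    P=np.atleast_2d(P)/1000.
    return R.from_euler("z",p[2]).apply(P)+[p[0],p[1],.02]
def lid(P,a):
    P=np.atleast_2d(np.array(P,float)); o=np.array([0,-31,191.])
    return R.from_euler("x",a).apply(P-o)+o
def tab(P,a):
    o=np.array([0,-99,14.]); return R.from_euler("x",a).apply(np.atleast_2d(P)-o)+o
t=np.linspace(0,2*np.pi,181)
def circ(y,rad,z): return np.c_[rad*np.cos(t),y+rad*np.sin(t),0*t+z]
def totool(v):
    from bench import r
    return R.from_quat(r.read_state()["eef_rot"]).inv().apply(v)
E
cat >fit.py <<'E'
from h import *
from bench import r
import cv2
from scipy.optimize import least_squares
ct,cs=r.camera("top"),r.camera("side")
T=lambda u,v:np.array([165+(u+.5)/5-.5,105+(v+.5)/5-.5]); S=lambda u,v:np.array([280+(u+.5)/4-.5,130+(v+.5)/4-.5])
def model(p):
    rt=project(ct,k2w(p,circ(9,112.5,31))); rs=project(cs,k2w(p,circ(9,112.5,31)))
    tb=np.array([[13,-124,18],[-13,-124,18.]])
    h=project(cs,k2w(p,[[0,7,319]]))[0]
    L=lid(circ(9,40,191),p[3]); ls=project(cs,k2w(p,L)); kn=project(ct,k2w(p,lid([[0,9,227.]],p[3])))[0]
    return np.r_[rt[:,0].min(),rt[:,0].max(),rt[:,1].max(),rs[:,0].min(),rs[:,0].max(),rs[:,1].max(),
      project(ct,k2w(p,tb)).mean(0),project(cs,k2w(p,tb)).mean(0),h,ls[:,1].min(),ls[:,0].min(),ls[:,0].max(),kn]
m=np.r_[T(105,0)[0],T(513,0)[0],T(0,490)[1],S(47,0)[0],S(378,0)[0],S(0,515)[1],T(540,322),S(235,535),S(232,32),S(0,142)[1],S(163,0)[0],S(288,0)[0],T(300,158)]
f=least_squares(lambda p:model(p)-m,[.6,.0,0,.45],loss="soft_l1")
p=f.x;print(p.round(4));print((model(p)-m).round(1))
np.save("p.npy",p)
for n,c,o,k in(("top",ct,(165,105,285,215),5),("side",cs,(280,130,390,275),4)):
    im=cv2.resize(c["img"][o[1]:o[3],o[0]:o[2],::-1],None,fx=k,fy=k,interpolation=cv2.INTER_CUBIC)
    for P,col in((circ(9,112.5,31),(255,0,0)),(lid(circ(9,40,191),p[3]),(0,255,0)),(lid(circ(9,12,227),p[3]),(255,255,0)),(np.array([[13,-124,18],[-13,-124,18],[-13,-106,18],[13,-106,18]]),(0,255,255)),(np.array([[0,7,319],[-10,7,319],[10,7,319]]),(255,0,255))):
        q=((project(c,k2w(p,P))-o[:2]+.5)*k-.5).round().astype(int)
        cv2.polylines(im,[q.reshape(-1,1,2)],True,col,1)
    cv2.imwrite(f"pics/{n}_ov.png",im)
a,b=cv2.imread("pics/top_ov.png"),cv2.imread("pics/side_ov.png")
E
python3 fit.py; python3 - <<'E'
import cv2,numpy as np
a,b=cv2.imread("pics/top_ov.png"),cv2.imread("pics/side_ov.png")
c=np.zeros((580,1040,3),np.uint8);c[:550,:600]=a;c[:580,600:]=b
cv2.imwrite("pics/ov.png",cv2.resize(c,(800,446),interpolation=cv2.INTER_AREA))
E
```

```text
[ 0.6463  0.1821 -0.0149  0.5019]
[ 0.2 -2.  -0.4  0.7 -1.8 -1.4 -0.4  0.6  0.5  2.1  0.5 -0.3  1.   0.3
 -0.6  1.   0.3]
```

View pics/ov.png

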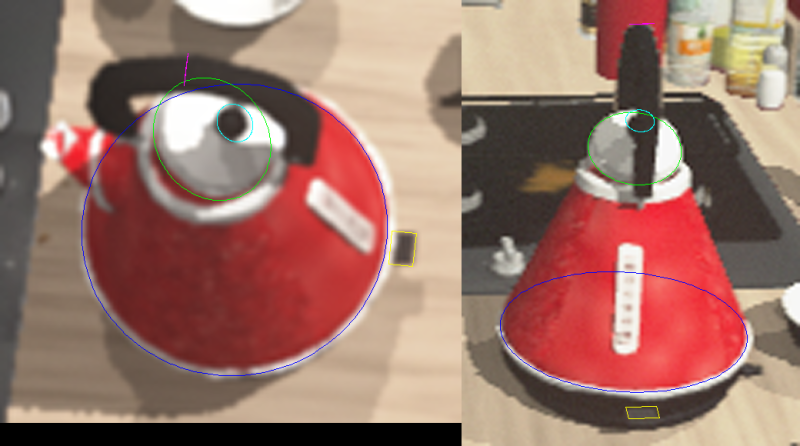

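The overlay matches the ring, tab, lid and knob to about 1–2 px. Jog rows can't tilt the tool directly, so I'll go high over the free middle and see how the arm behaves at its reach limit, where the wrist should lean.

```bash
sed -i 's/112\.5,31))); rs=/p[4],31))); rs=/; s/rs=project(cs,k2w(p,circ(9,112\.5/rs=project(cs,k2w(p,circ(9,p[4]/; s/\[.6,.0,0,.45\]/[.6,.0,0,.45,113]/' fit.py; python3 fit.py
python3 - <<'E'
from h import *
from bench import r
import cv2
from scipy.optimize import least_squares
ct,cs=r.camera("top"),r.camera("side")
for n,c,q,z in(("grinder top face",ct,(195,253),.135),("grinder side",cs,(238,203),.135),("honey",ct,(358,253),.099),("mug",ct,(357,175),.096),("spoon",ct,(282,253),0)):
    print(n,least_squares(lambda a:(project(c,[a[0],a[1],z])[0]-q),[.5,0]).x.round(3))
E
python3 jog.py '[[0.1,-0.08,-0.255,0,0],[0.432,-0.353,-0.255,0.36,0],[0.432,-0.353,-0.255,0.36,0],[0.432,-0.353,-0.255,0.36,0],[0.432,-0.353,-0.255,0.36,0],[0.432,-0.353,-0.255,0.36,0],[0.432,-0.353,-0.255,0.36,0],[0.432,-0.353,-0.255,0.36,0],[0.432,-0.353,-0.255,0.36,0],[0.432,-0.353,-0.255,0.36,0],[0.432,-0.353,-0.255,0.36,0],[0.432,-0.353,-0.255,0.36,0]]'; python3 -c "
from bench import r
s=r.read_state();print(s['joint_positions'].round(3),s['eef_rot'].round(3))"
```

```text
[ 6.471000e-01  1.819000e-01 -2.240000e-02  4.959000e-01  1.157081e+02]
[-0.8 -0.7  0.5 -0.1 -0.3 -0.7 -0.3  0.6  0.5  2.2  0.8 -0.3  1.1  0.6
 -0.3  1.   0. ]
grinder top face [0.377 0.231]
grinder side [0.383 0.245]
honey [ 0.418 -0.186]
mug [ 0.63  -0.174]
spoon [0.413 0.011]
time: 1.6
ee_pos: [0.4891, -0.1193, 0.4913]
eef_rot: [1.0, 0.002, 0.0, 0.0]
ft_force: [0.9, 0.0, 0.6]
width: 0.0026
grip_force: 0.0
[ 0.589  0.083 -0.481  1.256  0.04   1.811 -1.448] [1.    0.002 0.    0.   ]
```

```bash
python3 jog.py '[[-0.07,-0.37,-0.16,0,0],[-0.07,-0.37,-0.16,0,0],[-0.07,-0.37,-0.16,0,0],[-0.07,-0.37,-0.16,0,0],[-0.07,-0.37,-0.16,0,0],[-0.07,-0.37,-0.16,0,0],[-0.07,-0.37,-0.16,0,0],[-0.07,-0.37,-0.16,0,0],[-0.07,-0.37,-0.25,0,0],[-0.07,-0.37,-0.3,0,0],[-0.07,-0.37,-0.3,0,0]]'; python3 -c "
from bench import r
s=r.read_state();print(s['joint_positions'].round(3),s['eef_rot'].round(3))"
```

```text
time: 2.7
ee_pos: [0.4359, 0.1713, 0.6105]
eef_rot: [1.0, 0.002, 0.008, -0.001]
ft_force: [0.2, 0.2, -0.1]
width: 0.0003
grip_force: 0.0
[-0.627  0.062  0.168  1.011 -0.006  2.054 -2.03 ] [ 1.     0.002  0.008 -0.001]
```

```bash
python3 jog.py '[[0,-0.05,-0.05,0,0],[0,-0.08,-0.1,0,0],[0,-0.08,-0.15,0,0],[0,-0.08,-0.2,0,0],[0,-0.08,-0.25,0,0],[0,-0.08,-0.25,0,0]]'; python3 -c "
from bench import r
s=r.read_state();print(s['joint_positions'].round(3),s['eef_rot'].round(3))"
```

```text
time: 3.3
ee_pos: [0.4281, 0.2198, 0.6384]
eef_rot: [0.999, 0.002, 0.034, -0.015]
ft_force: [0.9, -0.0, -0.2]
width: 0.0006
grip_force: 0.0
[-1.383  0.093  0.944  0.953 -0.083  2.058 -2.051] [ 0.999  0.002  0.034 -0.015]
```

```bash
cat >st.py <<'E'
from h import *
from bench import r
s=r.read_state();M=R.from_quat(s["eef_rot"]).as_matrix()
print(s["time"],"q",s["joint_positions"].round(2),"tcp",s["ee_pos"].round(4),"tip",(s["ee_pos"]+.022*M[:,2]).round(4),"zax",M[:,2].round(3),"xax",M[:,0].round(3),"f",s["ft_force"].round(1))
E
python3 jog.py '[[0,0,0,0,0]]' >/dev/null; python3 st.py; python3 jog.py '[[0.1,0,-0.3,0,0],[0.2,0,-0.3,0,0],[0.2,0,-0.3,0,0],[0.2,0,-0.3,0,0]]'>/dev/null;python3 st.py
```

```text
3.4 q [-1.38  0.09  0.94  0.95 -0.08  2.06 -2.05] tcp [0.428  0.2203 0.6379] tip [0.4294 0.2209 0.616 ] zax [ 0.067  0.029 -0.997] xax [0.998 0.005 0.067] f [-1.2 -0.4 -0.6]
3.8 q [-0.88  0.19  0.55  0.79 -0.12  2.06 -1.98] tcp [0.4844 0.2064 0.6573] tip [0.487  0.2075 0.6355] zax [ 0.119  0.052 -0.992] xax [ 0.993 -0.     0.119] f [-0.5  0.5  0.3]
```

The tilt is kept from one command to the next, so I'll keep pulling up and left to build up the lean.

```bash
python3 jog.py '[[-0.05,-0.1,-0.3,0,0],[-0.05,-0.1,-0.3,0,0],[-0.05,-0.1,-0.3,0,0],[-0.05,-0.1,-0.3,0,0],[-0.05,-0.1,-0.3,0,0],[-0.05,-0.1,-0.3,0,0]]'>/dev/null;python3 st.py
```

```text
4.4 q [-1.57  0.1   1.08  0.85 -0.08  2.06 -2.12] tcp [0.4112 0.255  0.6893] tip [0.4149 0.2568 0.6677] zax [ 0.169  0.083 -0.982] xax [ 0.986 -0.003  0.169] f [-0.6  0.1  0.3]
```

```bash
python3 jog.py '[[0.0,0,-0.3,0,0],[0.0,0,-0.4,0,0],[0,0,-0.4,0,0],[0,0,-0.4,0,0],[0,0,-0.4,0,0],[0,0,-0.4,0,0]]'>/dev/null;python3 st.py; python3 jog.py '[[0.05,-0.2,-0.3,0,0],[0.05,-0.2,-0.4,0,0],[0.05,-0.2,-0.4,0,0],[0.05,-0.2,-0.4,0,0],[0.05,-0.2,-0.4,0,0],[0.05,-0.2,-0.4,0,0]]'>/dev/null;python3 st.py
```

```text
5.0 q [-1.6   0.07  1.02  0.82 -0.05  2.06 -2.17] tcp [0.3952 0.273  0.7053] tip [0.3995 0.2754 0.6838] zax [ 0.196  0.108 -0.975] xax [0.98  0.014 0.198] f [ 0.5 -0.7 -0.1]
5.6 q [-1.63  0.15  0.99  0.72 -0.1   2.06 -2.27] tcp [0.3657 0.3405 0.7266] tip [0.3709 0.3437 0.7055] zax [ 0.235  0.146 -0.961] xax [0.971 0.011 0.239] f [ 1.1 -0.  -0.7]
```

```bash
python3 jog.py '[[0.05,0,-0.4,0,0],[0.1,0,-0.4,0,0],[0.1,0,-0.4,0,0],[0.1,0,-0.4,0,0],[0.1,0,-0.4,0,0],[0.1,0,-0.4,0,0]]'>/dev/null;python3 st.py; python3 jog.py '[[0.1,0,-0.4,0,0],[0.1,0,-0.4,0,0],[0.1,0,-0.4,0,0],[0.1,0,-0.4,0,0],[0.1,0,-0.4,0,0],[0.1,0,-0.4,0,0],[0.1,0,-0.4,0,0],[0.1,0,-0.4,0,0]]'>/dev/null;python3 st.py
```

```text
6.2 q [-1.92  0.09  1.26  0.71 -0.07  2.06 -2.26] tcp [0.3545 0.3162 0.7582] tip [0.3607 0.3204 0.7375] zax [ 0.282  0.189 -0.941] xax [0.958 0.    0.287] f [-0.3 -0.5 -0. ]
7.0 q [-1.37  0.1   0.77  0.61 -0.1   2.06 -2.2 ] tcp [0.3831 0.2991 0.7813] tip [0.3897 0.3044 0.761 ] zax [ 0.303  0.241 -0.922] xax [0.948 0.019 0.317] f [ 3.9  0.8 -1.9]
```

```bash
python3 jog.py '[[0.1,0.1,-0.3,0,0],[0.15,0.15,-0.3,0,0],[0.15,0.2,-0.3,0,0],[0.15,0.2,-0.3,0,0],[0.15,0.2,-0.3,0,0],[0.15,0.2,-0.3,0,0],[0.15,0.2,-0.3,0,0]]'>/dev/null;python3 st.py
```

```text
7.7 q [-0.73  0.01  0.35  0.63 -0.12  2.06 -1.99] tcp [0.4174 0.156  0.801 ] tip [0.4252 0.1614 0.7812] zax [ 0.354  0.248 -0.902] xax [ 0.932 -0.016  0.362] f [ 0.6 -0.1  0.6]
```

```bash
python3 jog.py '[[0.1,0,-0.3,0,0],[0.15,0.05,-0.3,0,0],[0.15,0.05,-0.3,0,0],[0.15,0.05,-0.3,0,0],[0.15,0.05,-0.3,0,0]]'>/dev/null;python3 st.py
```

```text
8.2 q [-0.18  0.03 -0.03  0.57 -0.2   2.06 -1.89] tcp [0.4269 0.1007 0.8216] tip [0.4358 0.1065 0.8023] zax [ 0.404  0.263 -0.876] xax [ 0.911 -0.031  0.411] f [ 0.7  1.  -0.2]
```

```bash
cat >plan.py <<'E'
from h import *
from bench import r
p=np.load("p.npy")
s=r.read_state(); M=R.from_quat(s["eef_rot"]).as_matrix(); z=M[:,2]
yy,zz,xx=[a.ravel() for a in np.meshgrid(np.linspace(-67,81,40),np.linspace(190,319,40),[-10,10])]
H=k2w(p,np.c_[xx,yy,zz]) # handle slab
C=np.vstack([k2w(p,circ(9,rad,h)) for h,rad in [(31,115.7),(60,100),(90,87),(120,74),(150,61),(181,48),(191,46)]])
G=np.vstack([np.c_[.38+.062*np.cos(t),.238+.062*np.sin(t),0*t+h] for h in(0,.05,.1,.135)])
def gap(P,tip,M=M):
    q=(P-tip)@M*1000 # tool frame, from fingertip
    b=np.maximum(np.abs(q)-[37.5,95,0],0); b[:,2]=np.maximum(q[:,2]+70,0); body=np.linalg.norm(b,axis=1).min()
    f=np.maximum(np.abs(q)-[9.5,15,0],0); f[:,2]=np.maximum(q[:,2],0); return round(body,1),round(np.linalg.norm(f,axis=1).min(),1)
def step(tip): 
    d=tip-(s["ee_pos"]+.022*z); print("  tool shift",(M.T@d).round(4),"|",np.linalg.norm(d).round(3))
E
cat >a.py <<'E'
from plan import *
shut=k2w(p,[[-28,34,202]])[0]; op=k2w(p,[[-28,34,240]])[0]; hov=op-.15*z
for n,t_ in("hov",hov),("mid",op-.07*z),("open",op),("shut",shut):
    print(n,t_.round(4),"handle",gap(H,t_),"cone",gap(C,t_),"grinder",gap(G,t_)); step(t_)
E
python3 a.py
```

```text
hov [0.5592 0.177  0.3914] handle (np.float64(131.0), np.float64(85.5)) cone (np.float64(245.1), np.float64(180.8)) grinder (np.float64(310.6), np.float64(278.6))
  tool shift [-0.0586  0.0458  0.4284] | 0.435
mid [0.5915 0.198  0.3213] handle (np.float64(52.0), np.float64(35.7)) cone (np.float64(165.1), np.float64(104.1)) grinder (np.float64(251.1), np.float64(232.7))
  tool shift [-0.0586  0.0458  0.5084] | 0.514
open [0.6198 0.2165 0.26  ] handle (np.float64(3.0), np.float64(7.9)) cone (np.float64(95.1), np.float64(42.3)) grinder (np.float64(208.3), np.float64(208.8))
  tool shift [-0.0586  0.0458  0.5784] | 0.583
shut [0.6198 0.2165 0.222 ] handle (np.float64(3.2), np.float64(7.9)) cone (np.float64(61.8), np.float64(7.2)) grinder (np.float64(178.8), np.float64(189.1))
  tool shift [-0.0742  0.0554  0.6117] | 0.619
```

```bash
cat >b.py <<'E'
from plan import *
for x in(-28,-31):
  for a in(-.3,-.2,-.1,0,.1,.2,.3):
    Ma=M@R.from_euler("z",a).as_matrix()
    print(x,a,[gap(H,k2w(p,[[x,34,h]])[0],Ma) for h in(240,202)], gap(C,k2w(p,[[x,34,202]])[0],Ma)[1])
E
python3 b.py | sed 's/np.float64//g'
```

```text
-28 -0.3 [((0.0), (4.7)), ((0.0), (4.9))] 7.0
-28 -0.2 [((0.0), (5.7)), ((0.0), (5.7))] 7.2
-28 -0.1 [((0.0), (6.7)), ((0.0), (6.6))] 7.2
-28 0 [((3.0), (7.9)), ((3.2), (7.9))] 7.2
-28 0.1 [((10.6), (9.1)), ((10.6), (9.2))] 6.9
-28 0.2 [((10.2), (8.2)), ((5.3), (8.1))] 6.4
-28 0.3 [((8.5), (7.2)), ((0.0), (7.1))] 5.1
-31 -0.3 [((0.0), (7.6)), ((0.0), (7.7))] 6.6
-31 -0.2 [((0.0), (8.6)), ((0.0), (8.6))] 6.6
-31 -0.1 [((0.0), (9.7)), ((0.0), (9.6))] 6.4
-31 0 [((6.0), (10.8)), ((6.0), (10.9))] 6.1
-31 0.1 [((13.6), (12.1)), ((13.6), (12.2))] 5.4
-31 0.2 [((13.1), (11.2)), ((8.3), (11.1))] 4.2
-31 0.3 [((11.2), (10.1)), ((0.6), (10.1))] 3.0
```

```bash
python3 jog.py '[[-0.059,0.046,0.428,0.1,0],[-0.059,0.046,0.428,0.1,0],[-0.059,0.046,0.428,0.1,0],[-0.059,0.046,0.428,0.1,0],[-0.059,0.046,0.428,0.1,0],[-0.059,0.046,0.428,0.1,0],[-0.059,0.046,0.428,0.1,0],[-0.059,0.046,0.428,0.1,0],[-0.059,0.046,0.428,0.1,0],[-0.059,0.046,0.428,0.1,0],[-0.059,0.046,0.428,0.1,0],[-0.059,0.046,0.428,0.1,0]]' >/dev/null; python3 st.py; sed -i 's/-28,34/-29,34/g' a.py; python3 a.py|sed 's/np.float64//g'
```

```text
9.4 q [-0.19 -0.15 -0.1   1.72 -0.17  1.09 -1.9 ] tcp [0.5502 0.1717 0.4143] tip [0.5591 0.1776 0.3951] zax [ 0.407  0.265 -0.874] xax [ 0.913 -0.127  0.387] f [ 0.4 -0.4  0.1]
hov [0.5577 0.1768 0.3911] handle ((132.6), (87.1)) cone ((245.3), (180.9)) grinder ((306.7), (276.6))
  tool shift [-0.0027  0.0019  0.0027] | 0.004
mid [0.5903 0.198  0.3212] handle ((55.2), (38.3)) cone ((165.3), (104.0)) grinder ((247.5), (230.5))
  tool shift [-0.0027  0.0019  0.0827] | 0.083
open [0.6188 0.2165 0.26  ] handle ((11.7), (10.1)) cone ((95.3), (41.5)) grinder ((205.1), (206.8))
  tool shift [-0.0027  0.0019  0.1527] | 0.153
shut [0.6188 0.2165 0.222 ] handle ((11.7), (10.2)) cone ((62.1), (6.4)) grinder ((176.7), (188.0))
  tool shift [-0.0175  0.0131  0.1859] | 0.187
```

```bash
python3 jog.py '[[-0.003,0.002,0.04,0,0],[-0.003,0.002,0.08,0,0],[-0.003,0.002,0.11,0,0],[-0.003,0.002,0.13,0,0],[-0.003,0.002,0.145,0,0],[-0.003,0.002,0.15,0,0],[-0.003,0.002,0.15,0,0]]' >/dev/null; python3 st.py; python3 a.py|sed 's/np.float64//g'|tail -2;python3 - <<'E'
from bench import r
import cv2,numpy as np
a=r.camera("top")["img"][85:215,145:275,::-1]; b=r.camera("side")["img"][115:245,270:400,::-1]
cv2.imwrite("pics/c1.png",cv2.resize(np.hstack([a,b]),None,fx=3,fy=3,interpolation=cv2.INTER_CUBIC))
E
```

```text
10.1 q [-0.22  0.05 -0.13  1.81 -0.15  0.8  -1.92] tcp [0.6079 0.2099 0.2787] tip [0.6168 0.2157 0.2595] zax [ 0.405  0.264 -0.875] xax [ 0.914 -0.126  0.385] f [-0.  -0.5  0.7]
shut [0.6188 0.2165 0.222 ] handle ((11.6), (10.2)) cone ((62.1), (6.5)) grinder ((176.9), (188.0))
  tool shift [-0.0127  0.0102  0.0338] | 0.038
```

View pics/c1.png

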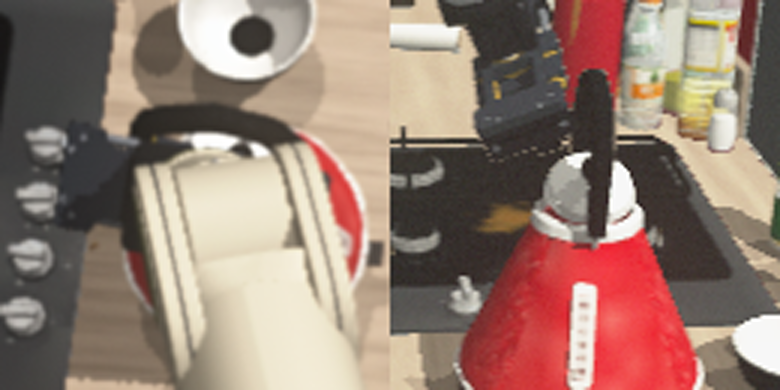

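The top crop shows the hand over the lid on the robot side of the loop (dark body at (95,170)). In the side crop the body (520,110) stands left of the handle and clear of it. Next I press straight down in small steps.

```bash
python3 jog.py '[[-0.001,0.001,0.003,0,0],[-0.002,0.002,0.006,0,0],[-0.004,0.003,0.010,0,0],[-0.005,0.004,0.014,0,0],[-0.006,0.005,0.017,0,0]]' |grep force; python3 st.py;python3 jog.py '[[-0.001,0.001,0.003,0,0],[-0.002,0.002,0.006,0,0],[-0.003,0.003,0.009,0,0],[-0.004,0.003,0.011,0,0],[-0.0045,0.0035,0.012,0,0]]' |grep force; python3 st.py
```

```text
ft_force: [-2.0, 4.3, 3.2]
grip_force: 1.5
10.7 q [-0.22  0.06 -0.14  1.84 -0.15  0.76 -1.91] tcp [0.6085 0.2128 0.2597] tip [0.6174 0.2187 0.2405] zax [ 0.404  0.267 -0.875] xax [ 0.915 -0.125  0.384] f [-2.   4.3  3.2]
ft_force: [-0.6, 0.7, 1.2]
grip_force: 0.4
11.2 q [-0.22  0.08 -0.14  1.85 -0.15  0.73 -1.91] tcp [0.6096 0.2104 0.2453] tip [0.6185 0.2162 0.226 ] zax [ 0.404  0.263 -0.876] xax [ 0.915 -0.126  0.383] f [-0.6  0.7  1.2]
```

```bash
python3 jog.py '[[-0.0004,0.0003,0.001,0,0],[-0.0008,0.0006,0.002,0,0],[-0.0012,0.0009,0.003,0,0],[-0.0015,0.0012,0.004,0,0],[-0.0015,0.0012,0.004,0,0]]' |grep force; python3 st.py
```

```text
ft_force: [-0.6, 0.2, 1.0]
grip_force: 0.6
11.7 q [-0.22  0.08 -0.14  1.86 -0.15  0.72 -1.9 ] tcp [0.6098 0.2109 0.2413] tip [0.6186 0.2167 0.222 ] zax [ 0.404  0.264 -0.876] xax [ 0.915 -0.126  0.384] f [-0.6  0.2  1. ]
```

```bash
python3 jog.py '[[-0.0004,0.0003,0.001,0,0],[-0.0008,0.0006,0.002,0,0],[-0.0008,0.0006,0.002,0,0]]' |grep force; python3 st.py
```

```text
ft_force: [-6.1, -1.5, 9.6]
grip_force: 5.3
12.0 q [-0.22  0.08 -0.14  1.86 -0.15  0.72 -1.9 ] tcp [0.6102 0.2111 0.2405] tip [0.6191 0.2169 0.2212] zax [ 0.405  0.264 -0.875] xax [ 0.914 -0.126  0.385] f [-6.1 -1.5  9.6]
```

```bash
python3 jog.py '[[0.001,-0.0007,-0.0025,0,0],[0.0025,-0.002,-0.008,0,0],[0.0025,-0.002,-0.03,0,0],[0.0025,-0.002,-0.07,0,0],[0.0025,-0.002,-0.11,0,0],[0.0025,-0.002,-0.15,0,0],[0.0025,-0.002,-0.19,0,0],[0.0025,-0.002,-0.24,0,0],[0.0025,-0.002,-0.24,0,0]]' |grep force; python3 st.py;python3 fit.py; python3 - <<'E'
from bench import r
import cv2,numpy as np
a=r.camera("top")["img"][105:235,155:285,::-1]; b=r.camera("side")["img"][135:265,275:405,::-1]
cv2.imwrite("pics/c2.png",cv2.resize(np.hstack([a,b]),None,fx=3,fy=3,interpolation=cv2.INTER_CUBIC))
A=cv2.imread("pics/side0.png").astype(int)[:,:,::-1]; B=r.camera("side")["img"].astype(int)
d=np.abs(A-B).sum(2)
print("side foot diff",d[225:270,285:385].mean(), d[225:270,400:480].mean(),"upper",d[140:200,320:360].mean())
E
```

```text
ft_force: [1.0, 0.1, -0.4]
grip_force: 0.0
12.9 q [-0.17 -0.23 -0.08  1.7  -0.19  1.19 -1.87] tcp [0.5153 0.1477 0.459 ] tip [0.5244 0.1535 0.4398] zax [ 0.414  0.265 -0.871] xax [ 0.91  -0.129  0.393] f [ 1.   0.1 -0.4]
[ 6.471000e-01  1.819000e-01 -2.240000e-02  4.959000e-01  1.157081e+02]
[-0.8 -0.7  0.5 -0.1 -0.3 -0.7 -0.3  0.6  0.5  2.2  0.8 -0.3  1.1  0.6
 -0.3  1.   0. ]
side foot diff 7.368444444444444 7.135 upper 46.50791666666667
```

View pics/c2.png

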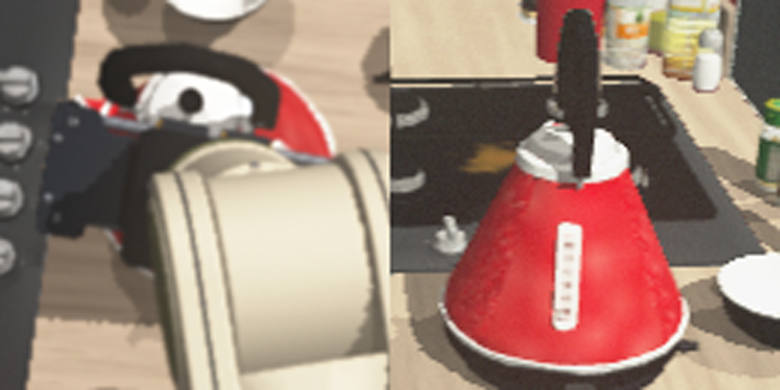

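The side crop shows the lid lying flat in its collar (570,150), and the kettle hasn't moved (difference at noise level). I'll check that the stop height agrees with a shut lid, then plan the tab press.

```bash
cat >c.py <<'E'
from plan import *
Mp=M; tp=np.array([.6191,.2169,.2212])
g=np.array([[a,b,0] for a in np.linspace(-9.5,9.5,20) for b in np.linspace(-15,15,30)])/1000
K=R.from_euler("z",-p[2]).apply(g@Mp.T+tp-[p[0],p[1],.02])*1000
rr=np.hypot(K[:,0],K[:,1]-9); ok=rr<40
dome=149+np.sqrt(np.maximum(58**2-rr**2,0)); i=np.where(ok)[0][np.argmin((K[:,2]-dome)[ok])]
print("tip to shut dome",(K[i,2]-dome[i]).round(1),K[i].round(1))
TB=k2w(p,np.array([[x,y,18] for x in np.linspace(-13,13,9) for y in np.linspace(-124,-106,9)]))
for a in np.arange(1.0,1.9,.1):
    Ma=M@R.from_euler("z",a).as_matrix()
    for y in (-121,-125):
        T_=k2w(p,[[0,y,14]])[0]
        gg=g@Ma.T+T_; j=gg[:,2].argmin(); lo=R.from_euler("z",-p[2]).apply(gg[j]-[p[0],p[1],.02])*1000
        print(round(a,1),y,"cone",gap(C,T_,Ma),"handle",gap(H,T_,Ma)[0],"grinder",gap(G,T_,Ma),"low",lo.round(1))
E
python3 c.py | sed 's/np.float64//g'
```

```text
tip to shut dome -2.1 [-20.8  19.2 200.1]
1.0 -121 cone ((6.9), (2.8)) handle 21.5 grinder ((186.1), (224.3)) low [  -6.7 -135.6    6.4]
1.0 -125 cone ((10.5), (6.4)) handle 25.3 grinder ((189.3), (227.2)) low [  -6.7 -139.6    6.4]
1.1 -121 cone ((15.7), (3.4)) handle 26.5 grinder ((177.2), (223.1)) low [  -8.1 -134.7    6.1]
1.1 -125 cone ((19.5), (7.3)) handle 30.3 grinder ((180.6), (226.0)) low [  -8.1 -138.7    6.1]
1.2 -121 cone ((19.5), (4.7)) handle 33.8 grinder ((168.6), (222.1)) low [  -9.5 -133.6    5.8]
1.2 -125 cone ((23.0), (8.5)) handle 37.6 grinder ((172.0), (225.0)) low [  -9.5 -137.6    5.8]
1.3 -121 cone ((22.5), (5.7)) handle 42.7 grinder ((160.9), (221.3)) low [ -10.8 -132.3    5.6]
1.3 -125 cone ((26.3), (9.5)) handle 46.5 grinder ((164.1), (224.2)) low [ -10.8 -136.3    5.6]
1.4 -121 cone ((25.4), (6.9)) handle 51.9 grinder ((153.9), (220.6)) low [ -12.  -131.     5.5]
1.4 -125 cone ((29.2), (10.8)) handle 55.7 grinder ((157.3), (223.5)) low [ -12.  -135.     5.5]
1.5 -121 cone ((27.6), (8.4)) handle 60.1 grinder ((147.5), (220.1)) low [ -13.  -129.6    5.5]
1.5 -125 cone ((31.2), (12.2)) handle 64.0 grinder ((150.8), (223.0)) low [ -13.  -133.6    5.5]
1.6 -121 cone ((27.1), (9.3)) handle 67.1 grinder ((142.3), (219.8)) low [ -13.9 -128.1    5.5]
1.6 -125 cone ((30.1), (13.1)) handle 70.9 grinder ((145.5), (222.7)) low [ -13.9 -132.1    5.5]
1.7 -121 cone ((25.4), (8.9)) handle 71.5 grinder ((138.5), (219.7)) low [ -14.7 -126.5    5.7]
1.7 -125 cone ((28.3), (12.7)) handle 75.2 grinder ((141.6), (222.5)) low [ -14.7 -130.5    5.7]
1.8 -121 cone ((23.3), (7.6)) handle 74.8 grinder ((136.1), (219.8)) low [ -15.3 -124.8    5.9]
1.8 -125 cone ((26.0), (11.3)) handle 78.4 grinder ((139.1), (222.6)) low [ -15.3 -128.8    5.9]
```

The stop height matches a shut lid. Next I turn the hand a quarter turn at height.

```bash
python3 jog.py '[[0,0.05,0,0.15,0],[0,0.1,0,0.3,0],[0,0.1,0,0.45,0],[0,0.1,0,0.6,0],[0,0.1,0,0.75,0],[0,0.1,0,0.9,0],[0,0.1,0,1.05,0],[0,0.1,0,1.2,0],[0,0.1,0,1.35,0],[0,0.1,0,1.5,0],[0,0.1,0,1.6,0],[0,0.1,0,1.6,0]]' |grep force; python3 st.py
cat >d.py <<'E'
from plan import *
pr=k2w(p,[[10,-117,20]])[0]; ab=k2w(p,[[10,-117,32]])[0]
for n,t_ in("hov",ab-.15*z),("ab",ab),("pr",pr):
    print(n,t_.round(4),"cone",gap(C,t_),"handle",gap(H,t_)[0],"grinder",gap(G,t_)[0]); step(t_)
g=np.array([[a,b,0] for a in(-9.5,9.5) for b in(-15,15)])/1000
print((R.from_euler("z",-p[2]).apply(g@M.T+pr-[p[0],p[1],.02])*1000).round(1))
E
python3 d.py | sed 's/np.float64//g'
```

```text
ft_force: [-1.1, 0.6, 1.4]
grip_force: 0.0
14.35 q [ 0.94 -0.32 -0.73  1.76 -0.59  1.27 -2.59] tcp [0.5082 0.0536 0.4297] tip [0.5174 0.0594 0.4106] zax [ 0.418  0.264 -0.87 ] xax [ 0.301 -0.943 -0.142] f [-1.1  0.6  1.4]
hov [0.5918 0.0251 0.1824] cone ((117.0), (100.2)) handle 53.9 grinder 184.4
  tool shift [0.087  0.051  0.2204] | 0.242
ab [0.6544 0.0647 0.052 ] cone ((25.5), (2.3)) handle 31.7 grinder 167.9
  tool shift [0.087  0.051  0.3704] | 0.384
pr [0.6544 0.0647 0.04  ] cone ((19.5), (0.8)) handle 33.4 grinder 168.0
  tool shift [0.0887 0.0567 0.3809] | 0.395
[[  19.7 -104.8   28.4]
 [  -5.8 -111.4   14.2]
 [  25.8 -122.6   25.8]
 [   0.3 -129.2   11.6]]
```

Joint 7 sits at its limit this way, so I'll turn the other way (a half turn gives the same tool).

```bash
python3 jog.py '[[0,0,0,-0.15,0],[0,0,0,-0.3,0],[0,0,0,-0.45,0],[0,0,0,-0.6,0],[0,0,0,-0.75,0],[0,0,0,-0.9,0],[0,0,0,-1.05,0],[0,0,0,-1.2,0],[0,0,0,-1.35,0],[0,0,0,-1.5,0],[0,0,0,-1.5,0]]' |grep force; python3 jog.py '[[0,0,0,-0.15,0],[0,0,0,-0.3,0],[0,0,0,-0.45,0],[0,0,0,-0.6,0],[0,0,0,-0.75,0],[0,0,0,-0.9,0],[0,0,0,-1.05,0],[0,0,0,-1.2,0],[0,0,0,-1.2,0]]' |grep force; python3 st.py;python3 d.py | sed 's/np.float64//g'
```

```text
ft_force: [-0.4, -0.2, -1.4]
grip_force: 0.0
ft_force: [-0.2, -0.0, -0.5]
grip_force: 0.0
16.35 q [ 0.49 -0.27 -0.4   1.77 -0.43  1.21 -0.02] tcp [0.5081 0.0538 0.4301] tip [0.5173 0.0595 0.411 ] zax [ 0.418  0.263 -0.87 ] xax [0.094 0.94  0.329] f [-0.2 -0.  -0.5]
hov [0.5917 0.0252 0.1824] cone ((130.5), (102.0)) handle 87.4 grinder 163.9
  tool shift [-0.1005 -0.0093  0.2209] | 0.243
ab [0.6544 0.0647 0.052 ] cone ((25.4), (0.0)) handle 60.1 grinder 142.8
  tool shift [-0.1005 -0.0093  0.3709] | 0.384
pr [0.6544 0.0647 0.04  ] cone ((22.7), (2.8)) handle 64.1 grinder 141.8
  tool shift [-0.1044 -0.0137  0.3813] | 0.396
[[  -4.3 -123.    11.4]
 [  22.9 -128.9   22.4]
 [  -2.9 -105.1   17.6]
 [  24.3 -111.    28.6]]
```

```bash
sed -i 's/10,-117,20/9,-121,20/;s/10,-117,32/9,-121,36/' d.py; python3 jog.py '[[-0.09,-0.009,0.05,0,0],[-0.102,-0.009,0.1,0,0],[-0.102,-0.009,0.15,0,0],[-0.102,-0.009,0.2,0,0],[-0.102,-0.009,0.22,0,0],[-0.102,-0.009,0.22,0,0],[-0.102,-0.009,0.22,0,0]]' |grep force; python3 st.py;python3 d.py | sed 's/np.float64//g'
```

```text
ft_force: [-0.8, -0.2, 0.9]
grip_force: 0.0
17.05 q [ 0.46  0.04 -0.41  1.99 -0.42  0.72  0.14] tcp [0.5821 0.0179 0.2012] tip [0.5912 0.0237 0.1821] zax [ 0.416  0.264 -0.87 ] xax [0.098 0.938 0.331] f [-0.8 -0.2  0.9]
hov [0.5909 0.0211 0.1865] cone ((135.9), (107.5)) handle 91.8 grinder 169.0
  tool shift [-0.001   0.0019 -0.0047] | 0.005
ab [0.6533 0.0607 0.056 ] cone ((30.5), (3.6)) handle 62.8 grinder 145.6
  tool shift [-0.001   0.0019  0.1453] | 0.145
pr [0.6533 0.0607 0.04  ] cone ((25.8), (6.6)) handle 68.1 grinder 144.3
  tool shift [-0.0063 -0.0039  0.1593] | 0.159
[[  -5.4 -126.9   11.4]
 [  21.9 -133.    22.3]
 [  -3.9 -109.    17.7]
 [  23.4 -115.1   28.6]]
```

```bash
python3 jog.py '[[-0.003,0.002,0.04,0,0],[-0.003,0.002,0.08,0,0],[-0.003,0.002,0.11,0,0],[-0.003,0.002,0.13,0,0],[-0.003,0.002,0.14,0,0],[-0.003,0.002,0.143,0,0],[-0.003,0.002,0.143,0,0]]' |grep force; python3 st.py;python3 d.py | sed 's/np.float64//g'|tail -6; python3 - <<'E'
from bench import r
import cv2,numpy as np
b=r.camera("side")["img"][190:290,270:400,::-1]
cv2.imwrite("pics/c3.png",cv2.resize(b,None,fx=5,fy=5,interpolation=cv2.INTER_CUBIC))
E
```

```text
ft_force: [0.4, 0.4, 0.5]
grip_force: 0.0
17.75 q [ 0.34  0.34 -0.41  1.96 -0.3   0.44  0.06] tcp [0.6449 0.051  0.0799] tip [0.6542 0.0568 0.0608] zax [ 0.421  0.262 -0.869] xax [0.094 0.94  0.328] f [0.4 0.4 0.5]
pr [0.6533 0.0607 0.04  ] cone ((25.6), (6.6)) handle 67.8 grinder 143.8
  tool shift [-0.0033 -0.0093  0.0187] | 0.021
[[  -5.3 -127.    11.3]
 [  21.9 -132.9   22.4]
 [  -3.9 -109.1   17.6]
 [  23.3 -115.    28.7]]
```

View pics/c3.png

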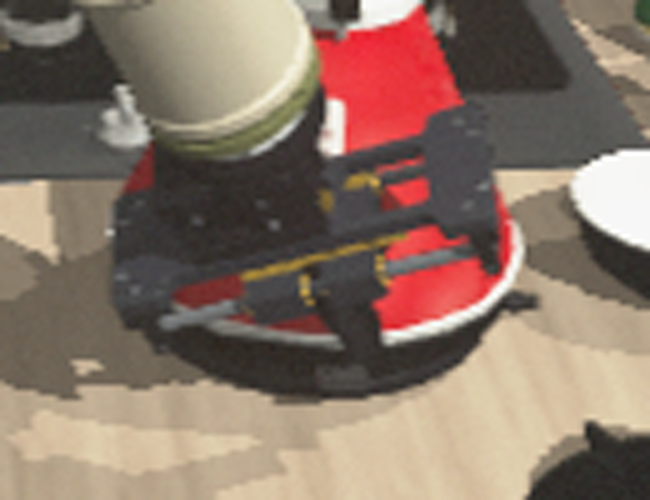

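The fingertips (360,345) are right above the tab's end (342,375), so I press down in small steps.

```bash
python3 jog.py '[[0,-0.002,0.004,0,0],[-0.001,-0.004,0.008,0,0],[-0.0015,-0.006,0.012,0,0],[-0.002,-0.007,0.014,0,0],[-0.002,-0.007,0.014,0,0]]' |grep force; python3 st.py;python3 jog.py '[[-0.0005,-0.0005,0.001,0,0],[-0.0009,-0.001,0.002,0,0],[-0.0013,-0.0015,0.003,0,0],[-0.0016,-0.002,0.004,0,0],[-0.0016,-0.002,0.004,0,0]]' |grep force; python3 st.py
```

```text
ft_force: [-0.1, 0.1, 0.5]
grip_force: 0.0
18.3 q [ 0.33  0.36 -0.41  1.97 -0.3   0.4   0.06] tcp [0.6433 0.055  0.0624] tip [0.6525 0.0608 0.0433] zax [ 0.419  0.262 -0.869] xax [0.093 0.94  0.328] f [-0.1  0.1  0.5]
ft_force: [-0.0, -0.9, 1.0]
grip_force: 0.4
18.8 q [ 0.33  0.37 -0.41  1.97 -0.3   0.39  0.07] tcp [0.6435 0.0547 0.0583] tip [0.6528 0.0605 0.0392] zax [ 0.42   0.262 -0.869] xax [0.093 0.94  0.328] f [-0.  -0.9  1. ]
```

Contact has started at about 1 N, and I continue to the stop.

```bash
python3 jog.py '[[-0.0004,-0.0004,0.001,0,0],[-0.0008,-0.0009,0.002,0,0],[-0.0008,-0.0009,0.002,0,0]]' |grep ft; python3 jog.py '[[-0.0004,-0.0004,0.001,0,0],[-0.0008,-0.0009,0.002,0,0],[-0.0008,-0.0009,0.002,0,0]]' |grep ft; python3 st.py
```

```text
ft_force: [0.1, -0.8, 0.7]
ft_force: [-6.8, -1.9, 12.8]
19.4 q [ 0.33  0.38 -0.41  1.97 -0.3   0.38  0.07] tcp [0.6438 0.055  0.0546] tip [0.653  0.0607 0.0355] zax [ 0.42   0.262 -0.869] xax [0.092 0.94  0.328] f [-6.8 -1.9 12.8]
```

That is the firm stop. Retreat: straight up first, then back along the fingers.

```bash
python3 jog.py '[[0.0008,0.001,-0.002,0,0],[0.0015,0.002,-0.008,0,0],[-0.003,0.002,-0.03,0,0],[-0.01,0.002,-0.07,0,0],[-0.02,0.002,-0.12,0,0],[-0.02,0.002,-0.17,0,0],[-0.05,0.002,-0.22,0,0],[-0.1,0.002,-0.25,0,0],[-0.15,0.002,-0.25,0,0],[-0.2,0.002,-0.25,0,0],[-0.25,0.002,-0.25,0,0],[-0.25,0.002,-0.25,0,0]]' |grep force; python3 st.py; python3 - <<'E'
from bench import r
import cv2,numpy as np
T=r.camera("top")["img"];S=r.camera("side")["img"]
a=T[100:220,160:290,::-1]; b=S[135:275,275:405,::-1]
a=cv2.resize(a,(130*3,120*3),interpolation=cv2.INTER_CUBIC); b=cv2.resize(b,(130*4,140*4),interpolation=cv2.INTER_CUBIC)
o=np.zeros((560,910//1,3),np.uint8); o[:360,:390]=a; o[:,390:]=b
cv2.imwrite("pics/c4.png",cv2.resize(o,(800,492),interpolation=cv2.INTER_AREA))
A=cv2.imread("pics/side0.png")[:,:,::-1].astype(np.float32)
g=lambda x:np.ascontiguousarray(x.astype(np.float32).mean(2))
print("kettle shift px side",cv2.phaseCorrelate(g(A[205:270,285:385]),g(S[205:270,285:385])))
B=cv2.imread("pics/top0.png")[:,:,::-1]
print("grinder/others diff top",np.abs(g(B)-g(T))[235:280,170:220].mean(),np.abs(g(B)-g(T))[240:265,255:370].mean())
E
```

```text
ft_force: [0.3, 0.3, 0.1]
grip_force: 0.0
20.6 q [ 0.81  0.16 -0.19  1.89 -0.55  0.96  0.75] tcp [ 0.5148 -0.2512  0.1874] tip [ 0.524  -0.2455  0.1682] zax [ 0.419  0.26  -0.87 ] xax [0.099 0.939 0.328] f [0.3 0.3 0.1]
kettle shift px side ((0.0791818143888392, -0.021002784808040076), 0.7256839312447442)
grinder/others diff top 1.9186667 31.121391
```

View pics/c4.png

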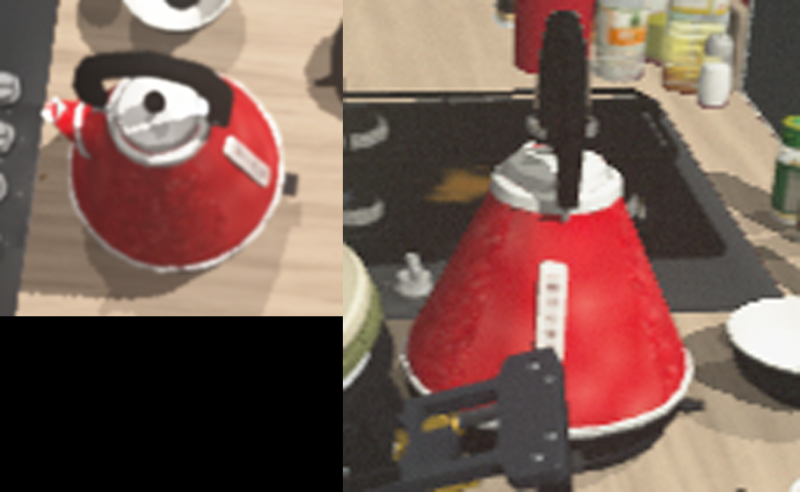

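The lid is shut in both crops and the kettle hasn't shifted (under 0.1 px). The hand hides the tab in the side view, so I'll lift it clear and check the tab and the other items.

```bash
python3 jog.py '[[0.016,0.018,-0.043,0,0],[0.033,0.037,-0.087,0,0],[0.05,0.055,-0.13,0,0],[0.066,0.073,-0.174,0,0],[0.066,0.073,-0.174,0,0],[0.066,0.073,-0.174,0,0]]' |grep force; python3 st.py; python3 - <<'E'
from bench import r
import cv2,numpy as np
S=r.camera("side")["img"]; T=r.camera("top")["img"][:,:,::-1]
A=cv2.imread("pics/side0.png"); S=S[:,:,::-1]
c=lambda im:cv2.resize(im[235:275,305:365],None,fx=6,fy=6,interpolation=cv2.INTER_CUBIC)
top=np.hstack([c(A),c(S)]); full=cv2.resize(S[100:380,200:520],(411,360)); f2=cv2.resize(T[100:290,160:400],(389,308))
o=np.zeros((600,800,3),np.uint8); o[:240,:720]=top; o[240:,:411]=full; o[240:548,411:]=f2
cv2.imwrite("pics/c5.png",o)
E
```

```text
ft_force: [-0.3, 0.0, -1.3]
grip_force: 0.0
21.3 q [ 0.8   0.03 -0.18  1.6  -0.49  1.33  0.53] tcp [ 0.5168 -0.2438  0.3913] tip [ 0.526  -0.238   0.3722] zax [ 0.421  0.262 -0.869] xax [0.089 0.941 0.327] f [-0.3  0.  -1.3]
```

View pics/c5.png

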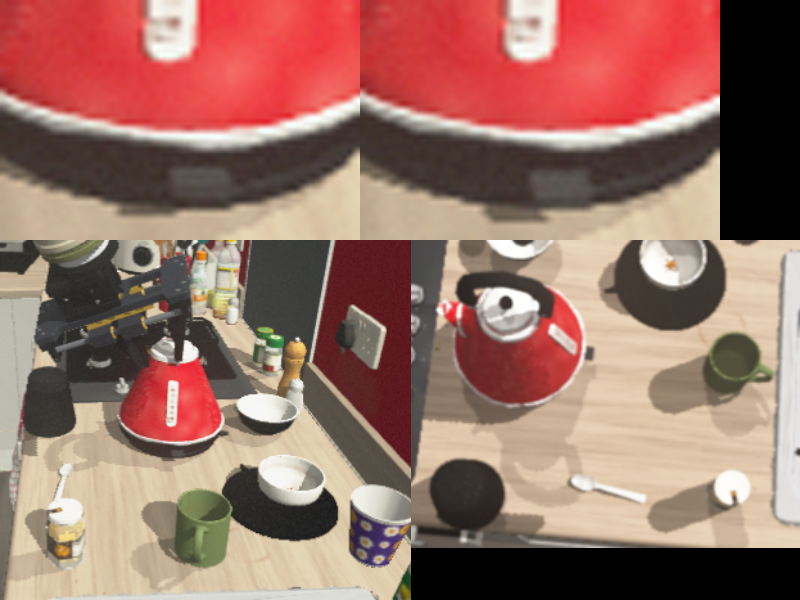

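The lower tab face looks changed; I'll quantify it against the model to make sure it is fully down.

```bash
python3 - <<'E'
from h import *
from bench import r
import cv2
p=np.load("p.npy"); c=r.camera("side")
S=np.mean([r.camera("side")["img"].astype(float).mean(2) for _ in range(4)]+[c["img"].astype(float).mean(2)],0)
A=cv2.imread("pics/side0.png").astype(float).mean(2)
for a in(0,.12,.244):
    q=project(c,k2w(p,tab([[0,-106,18],[0,-124,18],[0,-124,11.]],a))); print(a,"tab rows (inner,outer top,outer bottom)",q[:,1].round(1),"u",q[1,0].round(1))
for n,I in("before",A),("after",S): print(n,[(v,I[v,336:343].mean().round(0)) for v in range(258,274)])
ct=r.camera("top"); B=cv2.imread("pics/top0.png").astype(float).mean(2)
for a in(0,.244): print("top u outer",project(ct,k2w(p,tab([[0,-124,18],[0,-124,11.]],a)))[:,0].round(1))
T=ct["img"].astype(float).mean(2)
for n,I in("before",B),("after",T): print(n,[(u,I[166:172,u].mean().round(0)) for u in range(265,276)])
E
```

```text
0 tab rows (inner,outer top,outer bottom) [261.8 265.6 267.8] u 338.9
0.12 tab rows (inner,outer top,outer bottom) [262.2 266.6 268.7] u 338.8
0.244 tab rows (inner,outer top,outer bottom) [262.5 267.6 269.5] u 338.7
before [(258, np.float64(214.0)), (259, np.float64(154.0)), (260, np.float64(68.0)), (261, np.float64(53.0)), (262, np.float64(59.0)), (263, np.float64(81.0)), (264, np.float64(82.0)), (265, np.float64(83.0)), (266, np.float64(73.0)), (267, np.float64(75.0)), (268, np.float64(60.0)), (269, np.float64(73.0)), (270, np.float64(169.0)), (271, np.float64(175.0)), (272, np.float64(175.0)), (273, np.float64(176.0))]
after [(258, np.float64(214.0)), (259, np.float64(154.0)), (260, np.float64(67.0)), (261, np.float64(54.0)), (262, np.float64(53.0)), (263, np.float64(70.0)), (264, np.float64(84.0)), (265, np.float64(85.0)), (266, np.float64(86.0)), (267, np.float64(84.0)), (268, np.float64(72.0)), (269, np.float64(88.0)), (270, np.float64(169.0)), (271, np.float64(170.0)), (272, np.float64(175.0)), (273, np.float64(175.0))]
top u outer [272.3 272.3]
top u outer [272.4 271.8]
before [(265, np.float64(209.0)), (266, np.float64(235.0)), (267, np.float64(185.0)), (268, np.float64(104.0)), (269, np.float64(77.0)), (270, np.float64(76.0)), (271, np.float64(84.0)), (272, np.float64(124.0)), (273, np.float64(177.0)), (274, np.float64(198.0)), (275, np.float64(200.0))]
after [(265, np.float64(209.0)), (266, np.float64(233.0)), (267, np.float64(184.0)), (268, np.float64(109.0)), (269, np.float64(84.0)), (270, np.float64(85.0)), (271, np.float64(91.0)), (272, np.float64(126.0)), (273, np.float64(179.0)), (274, np.float64(200.0)), (275, np.float64(202.0))]
```

The tab's outer edge moved down 2 px, as expected for fully down, and the press ended on the firm stop. The kettle is unmoved and the hand is clear, so I'm handing in.

```bash
python3 -c "
from bench import r
print(r.close_job())"
```

```text
the job is handed in; nothing more can be done
None
```

The lid is shut against its stop, then the switch tab was pressed fully down; the kettle has not moved, the other items look untouched, the hand is clear, and I handed the job in at about 22 s (no verdict was shown).

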